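# Check the cake has cooled, then hold the dusting stencil over it

## Task

Check that the chocolate cake has cooled: take the orange infrared thermometer out of its stand, hold it lens down about a hand's breadth (8 cm) above the middle of the cake, steady for two seconds, and put it back upright in its stand. Then pick up the steel dusting stencil by its wooden handle, carry it clear over the things in between and hold it level about a centimetre above the cake, centred on it and with its long sides along the cake's long sides; finish while still holding it there, so that the sugar can be dusted through it. Nothing may touch or shift the cake, and the glass bowl, the sugar shaker and the two tin moulds stay where they are.

Things in the scene. Friction and masses are not known exactly. Their poses are not given: they have to be found in the camera images.
- cake: rectangular chocolate-brown cake, 200 x 140 mm, flat top 72 mm above the table, on a thin silver cake board 230 x 170 x 6 mm; loose, 1.3 kg, it stands to the left or the right. Origin: centre of the board's underside; x along the long sides, y along the short sides, z up
- cake_top (a point): centre of the cake's flat top, 72 mm above the cake's origin; same axes as the cake
- stencil: steel dusting stencil lying on the table on the other side from the cake: plate 170 (x) x 110 (y) x 3 mm with round and oblong cut-outs and an upright bridge handle in the middle; about 0.22 kg. Origin: centre of the plate's underside; x along its long sides and along the handle, z up. Either way round (half a turn) is equally good over the cake
- stencil_handle (a point): middle of the stencil's wooden handle bar, 62 mm above the plate's underside; the bar is 98 mm long (along the stencil's x), 14 mm thick (y) and 20 mm tall, with 49 mm free between it and the plate; its two steel feet stand 44 mm either side of the middle. Same axes as the stencil
- thermometer: orange stick-shaped infrared thermometer standing lens down in its stand, always switched on: 38 (x) x 22 (y) x 165 mm tall (z), 0.11 kg, grey display on its -y face. Origin: the lens, at the middle of its lower end; it looks along -z; z runs up the stick, whose upper 117 mm stand out of the stand
- stand: fixed white socket block on a grey foot of 92 x 78 mm: block 70 (x) x 54 (y) mm, 60 mm high, with a socket 48 (x) x 32 (y) mm and 48 mm deep, its mouth flared by 4 mm. Origin: centre of the foot's underside, z up; the thermometer's x lies along the stand's x
- stand_socket (a point): middle of the socket's floor, 12 mm above the table, where the thermometer's lens end rests; same axes as the stand
- glass_bowl: clear glass bowl with chocolate shells, 130 mm across the rim, 70 mm high; loose. Origin: centre of its underside
- shaker: steel sugar shaker, 56 mm across, 117 mm high; loose. Origin: centre of its underside
- tin_mould_a: steel scallop-shaped chocolate mould, 52 mm across, 20 mm high, domed side up; loose. Origin: centre of its underside
- tin_mould_b: brass scallop-shaped chocolate mould, 48 mm across, 19 mm high, domed side up; loose. Origin: centre of its underside
Things that resemble listed ones, but are neither listed nor needed, are in the scene too. What is shaped like the stand but purple is not meant.

How it is judged:
By the outcome, as a careful person would: the job done as asked, in the order asked, and still so for the second after the job is handed in, while the arm keeps its last pose, push and grip.
It also fails if it takes over 70 s, if anything falls off the work surface, if the arm or the gripper's body presses on something with over 40 N, if the wrist force passes 120 N, or if a joint passes its speed limit or range.

## Robot

A 6-joint arm with a two-finger parallel gripper is mounted at the origin on the work surface. World frame = base frame: x ahead of the robot, y to its left, z up, the work surface at z = 0. Lengths are in m, angles in rad, forces in N, time in s.
With the tool pointing down it reaches from about 0.425 to 0.95 m from the base axis. Payload 3.5 kg.
Tool frame: the origin (TCP) lies on the centre line of the jaws, within the pads' length; the fingertips stand 17 mm ahead of it and the grasp point (between the pads) lies 2 mm behind it; z points along the fingers, y is the line along which they close (so a half turn about z gives the same grasp; the last joint's range is limited). The gripper opens to 85 mm and grips with 20 to 120 N. Pads are 22 mm wide; open, the fingers measure 114 mm over their backs; the gripper's body (76 mm by 85 mm) begins 54 mm behind the grasp point. The pads swing forward as they close: fully open they stand 13 mm farther back than shut.
Start: joints at [-1.462, 0.286, 1.577, -0, 1.279, -0.15], TCP at [0.173, -0.653, 0.248] pointing down, gripper open.
Joint ranges: [-2.77, 2.77], [-0.9, 2.22], [0.21, 2.48], [-1.53, 4.67], [0.24, 2.81], [-2.84, 2.84]. Speed limits (rad/s): [2.79, 2.79, 3.14, 3.14, 3.14, 3.14].

## Interface

Orientations are given as a unit quaternion [x, y, z, w].
In Python, from plant import ctrl gives the robot as it stands. The module is installed in compiled form; this text tells all that it offers.
- The arm moves only by the tool drive_tool, never from a script. Its argument "moves" is a list of rows, each a list of 3 entries, a list of its own where there are three numbers: the turn, a rotation vector about the tool's x, y, z in rad, then the shift along the tool's x, y, z in m, then the finger opening in m, from 0 to 0.0854. A call has 1 to 5 rows; each row shifts and turns the commanded pose from where the row before left it, along the tool's axes as they then stand; what a row does not reach is not made up. A row lasts 1/8 s, in which the tool goes at most 62.5 mm and 10.7 degrees, less where a joint would pass 70% of its speed; a pose out of reach is approached as far as the arm can. A call with a gripper value outside its range is refused whole. The fingers move at their own pace and stop on an object; "grip_force" is the grip in N (left out, the last holds). Time passes only in rows, so rows that do not move let the fingers close. It gives the time, the measured TCP pose, the force, the opening and the grip force at its end, in the units of the state.
- ctrl.get_state(): the state, without advancing time (a new reading comes with each control period).
- ctrl.read_camera(name): name is "scene" or "top" or "wrist"; returns a dict with "image" (480x640x3 uint8, red, green, blue), "fx", "fy", "cx", "cy" (pixels), "R" (3x3) and "t" (3): a world point X has camera coordinates R X + t. Camera axes: x right, y down, z forward; pixel columns grow to the right and rows downward; lengths in m; the calibration is good to about 2 mm. The wrist camera is an equidistant fisheye: a pixel r from the principal point sees the ray r / f radians off the axis. A picture is of the moment at which its call begins. There is no depth.
- ctrl.sign_off(): hands the job in; it is judged then, once.
The state is a dict: "time": time; "qpos": joint angles; "dq": joint speeds; "joint_efforts": joint torques, N m; "eef_pos": TCP position; "tcp_rot": TCP orientation; "contact_force": force on the tool from outside, world axes, zero at the start; "wrist_torque": the same for the moment, N m; "opening": opening from 0.0 (shut) to 1.0 (fully open); "finger_force": force on a finger pad.
Only numpy, scipy, OpenCV 4.12 (cv2) and the standard library are available. Lean on these libraries where they do the work, as an engineer would, in place of code of your own. Each camera call takes 0.05 s, during which the arm holds its last target. There are 200 camera calls.

## Working session

There is one attempt and no reset: what is moved stays moved. The work goes in short steps, Python scripts to look and compute and a tool call to move; the robot and the scene stay as the last step left them, time stands still between calls to the robot, and variables do not carry over. Pictures are saved under pics/ and viewed, at most 10 in all, crops included, and the job is handed in when it is done.

Besides the shell and the picture viewer there is one more tool, called after ">>>" as name(argument=value, ...), one argument or row to a line, values as JSON. drive_tool: Moves the arm, as the interface text tells. Its arguments: {"type":"object","properties":{"moves":{"type":"array","items":{"type":"array"}},"grip_force":{"type":"number"}},"required":["moves"]}

```bash
mkdir -p pics
python3 - <<'E'
from plant import ctrl
import cv2,pickle
d={}
for n in("scene","top","wrist"):
    c=ctrl.read_camera(n);d[n]=c;cv2.imwrite(f"pics/{n}0.png",c["image"][:,:,::-1])
    print(n,c["fx"],c["cx"],c["cy"],c["R"],c["t"])
pickle.dump(d,open("cams.pkl","wb"))
s=ctrl.get_state();print(s)
E
```

```text
scene 493.529142900917 313.5227867386224 243.74502511409136 [[ 0.24149436  0.9702817   0.01529343]
 [ 0.80976323 -0.19280796 -0.5541738 ]
 [-0.534756    0.14621391 -0.83226048]] [-0.07770631 -0.35048648  1.27750942]
top 615.3153045447649 308.07445198575755 237.3608240308912 [[ 0.04573936 -0.99895018 -0.00253959]
 [-0.97682749 -0.04419403 -0.2094157 ]
 [ 0.20908362  0.01205928 -0.97782341]] [-0.04660059  0.48001633  1.43396578]
wrist 371.64829954431775 320.65086292395335 238.9442444098044 [[ 0.25507059 -0.96691732 -0.00314429]
 [-0.91853256 -0.24332007  0.31159796]
 [-0.30205453 -0.07659134 -0.95020883]] [-0.6735495  -0.04024454  0.38207058]
{'time': 0.15, 'qpos': array([-1.46202385e+00,  2.87015348e-01,  1.57783744e+00,  9.92578997e-07,
        1.27864500e+00, -1.50018106e-01]), 'dq': array([ 0.00030123, -0.00115734, -0.00487387,  0.00074044,  0.00013966,
       -0.00063754]), 'joint_efforts': array([ 4.32101897e-04, -4.06602502e+01, -2.93143272e+01, -1.76432254e-04,
        3.91366339e-03,  4.26474898e-06]), 'eef_pos': array([ 0.17270372, -0.65202713,  0.24723124]), 'tcp_rot': array([ 9.91639672e-01,  1.29034311e-01,  2.01182597e-05, -9.52355398e-04]), 'contact_force': array([ 0.73214386,  0.17500155, -0.22047732]), 'wrist_torque': array([-0.02650404, -0.01276849,  0.00529598]), 'finger_force': 0.0, 'opening': 1.0052974266657415}
```

View pics/top0.png

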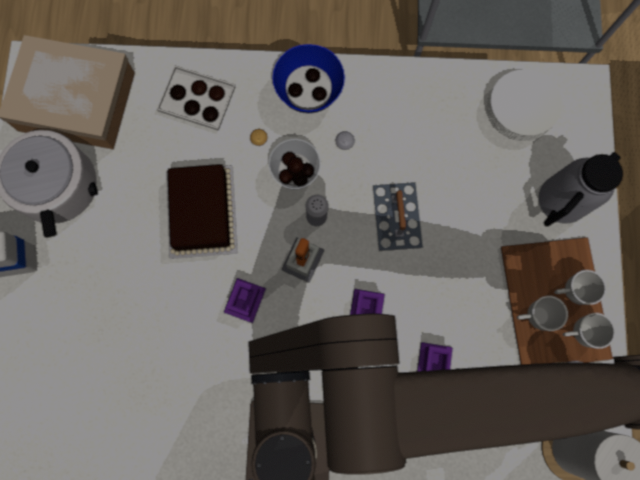

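View pics/scene0.png

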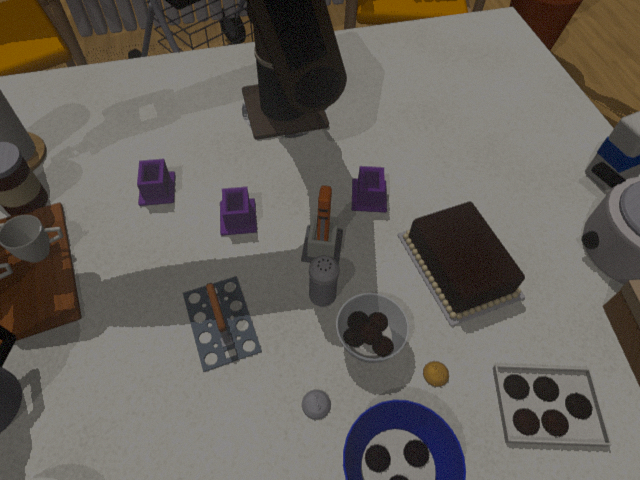

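Top view: cake near (200,207), stencil (398,216), thermometer/stand (302,255), shaker (317,208) and bowl (295,162). The scene view shows the same layout. Next I zoom in on both.

Run:
```python
import cv2,pickle,numpy as np
d=pickle.load(open("cams.pkl","rb"))
def crop(n,x0,y0,x1,y1,f):
    im=d[n]["image"][y0:y1,x0:x1,::-1].astype(float)
    im=np.clip(255*(im/255)**.7*1.15,0,255).astype(np.uint8)
    im=cv2.resize(im,None,fx=f,fy=f,interpolation=cv2.INTER_CUBIC)
    for x in range(-(-x0//20)*20,x1,20):
        cv2.line(im,((x-x0)*f,0),((x-x0)*f,5),(0,0,255),1);cv2.putText(im,str(x),((x-x0)*f,14),0,.33,(0,0,255))
    for y in range(-(-y0//20)*20,y1,20):
        cv2.line(im,(0,(y-y0)*f),(5,(y-y0)*f),(0,0,255),1);cv2.putText(im,str(y),(6,(y-y0)*f+4),0,.33,(0,0,255))
    cv2.imwrite(f"pics/{n}_c.png",im);print(im.shape)
crop("top",160,120,426,320,3)
crop("scene",180,170,446,370,3)
```

```text
(600, 798, 3)
(600, 798, 3)
```

View pics/top_c.png

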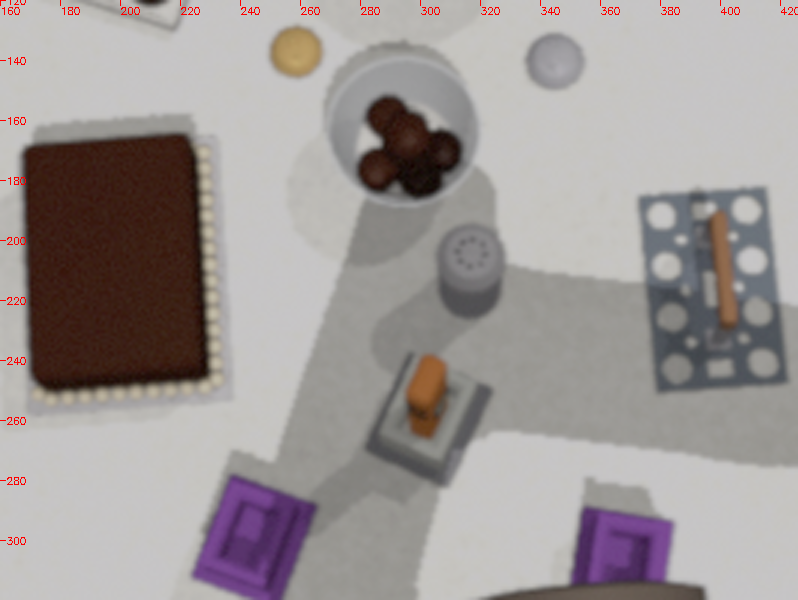

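View pics/scene_c.png

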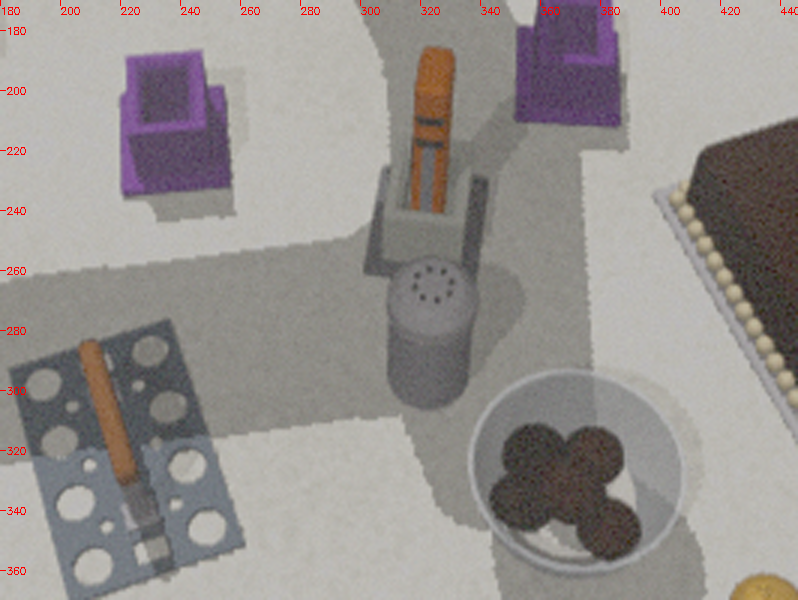

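Stencil corners in the top crop are (639,196), (766,187), (787,381), (658,392). The cake's board corners are (217,136), (231,398), (27,413), and the foot corners are (415,352), (492,387), (445,485), (367,448). In the scene view the display faces the camera. I'll triangulate from these.

```bash
cat > h.py <<'E'
import numpy as np
from scipy.spatial.transform import Rotation as Ro
def ray(c,u,v,z):
    p=np.array([(u-c["cx"])/c["fx"],(v-c["cy"])/c["fy"],1]);R=np.array(c["R"]);C=-R.T@c["t"];D=R.T@p
    return C+D*(z-C[2])/D[2]
def proj(c,X):
    p=(np.array(c["R"])@np.atleast_2d(X).T).T+c["t"];return p[:,:2]/p[:,2:]*c["fx"]+[c["cx"],c["cy"]]
E
python3 - <<'E'
import pickle,numpy as np
from h import *
np.set_printoptions(precision=4,suppress=True)
d=pickle.load(open("cams.pkl","rb"))
T=lambda u,v,z:ray(d["top"],160+u/3,120+v/3,z)
S=lambda u,v,z:ray(d["scene"],180+u/3,170+v/3,z)
def quad(name,f,P,z):
    p=np.array([f(u,v,z)[:2] for u,v in P]);print(name,p.mean(0),[ (round(float(np.hypot(*(b-a))),4),round(float(np.degrees(np.arctan2(*(b-a)[::-1]))),1)) for a,b in zip(p,np.roll(p,-1,0))]);return p
quad("sten T",T,[(639,196),(766,187),(787,381),(658,392)],.003)
quad("sten S",S,[(10,369),(170,320),(245,545),(72,602)],.003)
quad("cake top T",T,[(23,143),(192,133),(210,380),(31,391)],.072)
quad("board T",T,[(217,136),(231,398),(27,413)],.006)
print(S(654,193,.006))
quad("foot T",T,[(415,352),(492,387),(445,485),(367,448)],.008)
quad("foot S",S,[(390,167),(488,177),(472,275),(363,273)],.008)
print("handle T",T(717,212,.072),T(730,326,.062),"S",S(90,342,.072),S(126,480,.062))
print("therm top T",T(430,358,.177),T(427,375,.177),"S",S(437,49,.177),S(434,60,.177))
print("shaker",T(472,250,.117),S(432,280,.117),"bowl",T(404,130,.07),S(577,470,.07))
E
```

```text
sten T [ 0.5569 -0.2458] [(0.108, -83.2), (0.1678, -173.5), (0.1074, 97.5), (0.1692, 6.7)]
sten S [ 0.5597 -0.2406] [(0.1085, 96.5), (0.169, 6.6), (0.1077, -84.2), (0.1677, -173.1)]
cake top T [0.5406 0.2429] [(0.1374, -83.9), (0.2058, -171.8), (0.1414, 96.2), (0.2058, 7.1)]
board T [0.5131 0.2147] [(0.2274, -173.0), (0.1683, 96.9), (0.2826, -29.5)]
[0.4488 0.1544 0.006 ]
foot T [ 0.4352 -0.0149] [(0.0701, -112.3), (0.0901, 157.2), (0.0708, 67.1), (0.0894, -23.3)]
foot S [ 0.4368 -0.0086] [(0.0705, 69.5), (0.0834, -23.4), (0.0745, -104.7), (0.0912, 154.6)]
handle T [ 0.6023 -0.2392  0.072 ] [ 0.5109 -0.2523  0.062 ] S [ 0.515  -0.2452  0.072 ] [ 0.6059 -0.2374  0.062 ]
therm top T [ 0.4497 -0.0161  0.177 ] [ 0.4369 -0.0145  0.177 ] S [ 0.423  -0.0051  0.177 ] [ 0.431  -0.0091  0.177 ]
shaker [ 0.5495 -0.0434  0.117 ] [ 0.5469 -0.0386  0.117 ] bowl [0.6609 0.0162 0.07  ] [0.6652 0.0198 0.07  ]
```

```bash
cat >> h.py <<'E'
def plan(pos,yaw,n,turnrows=None):
    """rows from the present pose to a tool-down pose: TCP pos, tool-x heading (deg)"""
    from plant import ctrl
    s=ctrl.get_state();R=Ro.from_quat(s["tcp_rot"]);y=np.radians(yaw)
    G=Ro.from_matrix(np.array([[np.cos(y),np.sin(y),0],[np.sin(y),-np.cos(y),0],[0,0,-1]]))
    rv=(R.inv()*G).as_rotvec();dp=np.array(pos)-s["eef_pos"]
    x=R.as_matrix()[:,0]
    print("t",round(s["time"],2),"pos",s["eef_pos"].round(4),"yaw",np.degrees(np.arctan2(x[1],x[0])).round(2),"F",s["contact_force"].round(1),"open",round(s["opening"],3),"ff",round(s["finger_force"],1))
    print("total turn",rv.round(4),"shift now-axes",R.inv().apply(dp).round(4))
    m=turnrows or n
    for i in range(n):
        r=rv/m if i<m else 0*rv
        print([r.round(4).tolist(),R.inv().apply(dp/n).round(4).tolist()])
        R=R*Ro.from_rotvec(r)
E
python3 -c "
from h import *
plan([.46,-.30,.30],-23,9,5)"
```

```text
t 0.15 pos [ 0.1727 -0.652   0.2472] yaw 14.83 F [ 0.7  0.2 -0.2] open 1.005 ff 0.0
total turn [-1.900e-03  3.000e-04  6.602e-01] shift now-axes [ 0.3678 -0.2669 -0.0522]
[[-0.0004, 0.0001, 0.132], [0.0409, -0.0297, -0.0058]]
[[-0.0004, 0.0001, 0.132], [0.0366, -0.0348, -0.0058]]
[[-0.0004, 0.0001, 0.132], [0.0317, -0.0393, -0.0058]]
[[-0.0004, 0.0001, 0.132], [0.0263, -0.0431, -0.0058]]
[[-0.0004, 0.0001, 0.132], [0.0204, -0.0462, -0.0058]]
[[-0.0, 0.0, 0.0], [0.0141, -0.0485, -0.0059]]
[[-0.0, 0.0, 0.0], [0.0141, -0.0485, -0.0059]]
[[-0.0, 0.0, 0.0], [0.0141, -0.0485, -0.0059]]
[[-0.0, 0.0, 0.0], [0.0141, -0.0485, -0.0059]]
```

>>> drive_tool(
  moves=[
    [[0, 0, 0.132], [0.041, -0.03, -0.006], 0.0854],
    [[0, 0, 0.132], [0.037, -0.035, -0.006], 0.0854],
    [[0, 0, 0.132], [0.032, -0.039, -0.006], 0.0854],
    [[0, 0, 0.132], [0.026, -0.043, -0.006], 0.0854],
    [[0, 0, 0.132], [0.02, -0.046, -0.006], 0.0854],
  ],
)

```text
time: 0.78
eef_pos: [0.3331, -0.4552, 0.2782]
tcp_rot: [0.979, -0.202, -0.0, -0.0]
contact_force: [0.6, -0.3, 0.4]
opening: 0.998
finger_force: 0.0
```

>>> drive_tool(
  moves=[
    [[0, 0, 0], [0.014, -0.048, -0.006], 0.0854],
    [[0, 0, 0], [0.014, -0.048, -0.006], 0.0854],
    [[0, 0, 0], [0.014, -0.048, -0.006], 0.0854],
    [[0, 0, 0], [0.014, -0.048, -0.006], 0.0854],
    [[0, 0, 0], [0, 0, 0], 0.06],
  ],
)

```text
time: 1.4
eef_pos: [0.4605, -0.2994, 0.3028]
tcp_rot: [0.98, -0.197, 0.0, 0.0]
contact_force: [0.4, 0.2, -0.4]
opening: 0.818
finger_force: 0.0
```

```bash
python3 -c "
from h import *
plan([.436,-.011,.30],-23,5)"
```

```text
t 1.4 pos [ 0.4605 -0.2994  0.3028] yaw -22.7 F [ 0.4  0.2 -0.4] open 0.818 ff 0.0
total turn [-0.0001 -0.0008  0.0052] shift now-axes [-0.1339 -0.2566  0.0027]
[[-0.0, -0.0002, 0.001], [-0.0268, -0.0513, 0.0005]]
[[-0.0, -0.0002, 0.001], [-0.0268, -0.0513, 0.0005]]
[[-0.0, -0.0002, 0.001], [-0.0269, -0.0513, 0.0005]]
[[-0.0, -0.0002, 0.001], [-0.0269, -0.0512, 0.0005]]
[[-0.0, -0.0002, 0.001], [-0.027, -0.0512, 0.0006]]
```

>>> drive_tool(
  moves=[
    [[0, 0, 0.001], [-0.027, -0.051, 0], 0.06],
    [[0, 0, 0.001], [-0.027, -0.051, 0], 0.06],
    [[0, 0, 0.001], [-0.027, -0.051, 0], 0.06],
    [[0, 0, 0.001], [-0.027, -0.051, 0], 0.06],
    [[0, 0, 0.001], [-0.027, -0.051, 0.003], 0.06],
  ],
)

```text
time: 2.02
eef_pos: [0.4342, -0.0136, 0.2993]
tcp_rot: [0.979, -0.203, 0.0, 0.0]
contact_force: [0.9, -0.3, 0.7]
opening: 0.705
finger_force: 0.0
```

>>> drive_tool(
  moves=[
    [[0, 0, 0], [0, 0, 0], 0.06],
    [[0, 0, 0], [0, 0, 0], 0.06],
  ],
)

```text
time: 2.28
eef_pos: [0.4347, -0.0151, 0.2992]
tcp_rot: [0.979, -0.202, -0.0, 0.0]
contact_force: [-0.1, -0.2, -0.5]
opening: 0.704
finger_force: 0.0
```

```bash
cat >> h.py <<'E'
def wproj(c,X):
    p=(np.array(c["R"])@np.atleast_2d(X).T).T+c["t"];r=np.hypot(p[:,0],p[:,1]);th=np.arctan2(r,p[:,2])
    return p[:,:2]/r[:,None]*th[:,None]*c["fx"]+[c["cx"],c["cy"]]
def wray(c,u,v,z):
    a=np.array([u-c["cx"],v-c["cy"]])/c["fx"];th=np.hypot(*a);p=np.r_[a/th*np.sin(th),np.cos(th)]
    R=np.array(c["R"]);C=-R.T@c["t"];D=R.T@p;return C+D*(z-C[2])/D[2]
def snap(n,name,boxes=(),f=1,gamma=.7):
    """save picture with model boxes drawn: (x,y,yaw deg,lx,ly,z)"""
    from plant import ctrl
    import cv2,pickle
    c=ctrl.read_camera(n);pickle.dump(c,open(f"{name}.pkl","wb"))
    im=np.clip(255*(c["image"][:,:,::-1]/255)**gamma*1.15,0,255).astype(np.uint8).copy()
    im=cv2.resize(im,None,fx=1.25,fy=1.25,interpolation=cv2.INTER_CUBIC)
    for x,y,w,lx,ly,z in boxes:
        w=np.radians(w);t=np.linspace(-1,1,9);e=np.array([(a,-1) for a in t]+[(1,a) for a in t]+[(a,1) for a in -t]+[(-1,a) for a in -t])*[lx/2,ly/2]
        P=np.c_[e@[[np.cos(w),np.sin(w)],[-np.sin(w),np.cos(w)]]+[x,y],np.full(len(e),z)]
        q=(wproj if n=="wrist" else proj)(c,P)*1.25
        cv2.polylines(im,[np.int32(q*16)],True,(0,255,0),1,cv2.LINE_AA,4)
    cv2.imwrite(f"pics/{name}.png",im)
E
python3 -c "
from h import *
snap('wrist','w1',[(.436,-.0115,-23,.038,.022,.177),(.436,-.0115,-23,.092,.078,.008),(.436,-.0115,-23,.07,.054,.06),(.5405,.244,7.1,.2,.14,.072),(.558,-.243,6.7,.17,.11,.003)])
plan([.436,-.0115,.15],-23,5)"
```

```text
t 2.33 pos [ 0.4349 -0.0156  0.2992] yaw -23.36 F [-0.2 -0.2 -0.7] open 0.705 ff 0.0
total turn [ 0.0007  0.     -0.0063] shift now-axes [-0.0006 -0.0043  0.1492]
[[0.0001, 0.0, -0.0013], [-0.0001, -0.0009, 0.0298]]
[[0.0001, 0.0, -0.0013], [-0.0001, -0.0009, 0.0298]]
[[0.0001, 0.0, -0.0013], [-0.0001, -0.0009, 0.0298]]
[[0.0001, 0.0, -0.0013], [-0.0001, -0.0009, 0.0298]]
[[0.0001, 0.0, -0.0013], [-0.0001, -0.0008, 0.0298]]
```

View pics/w1.png

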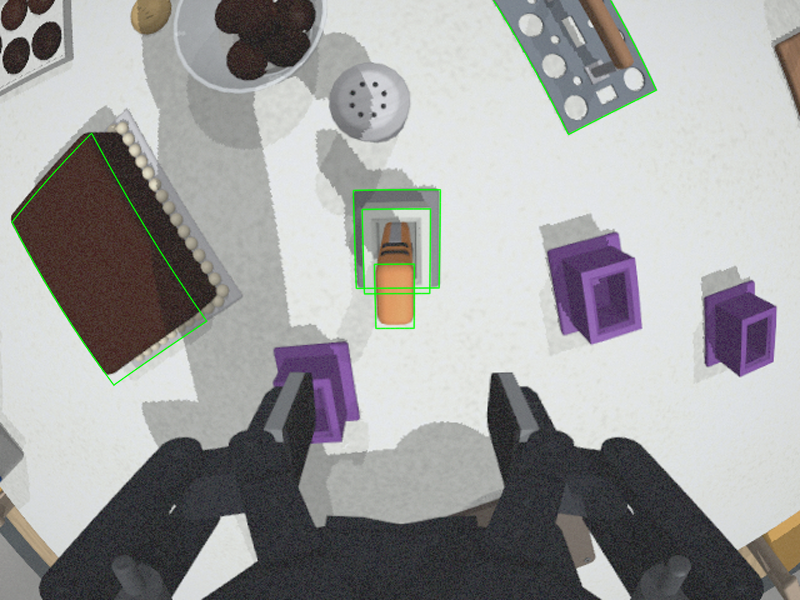

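The overlays match the wrist view: thermometer top at (395,295), foot at (353–440, 190–290). I descend from here.

>>> drive_tool(
  moves=[
    [[0, 0, -0.006], [0, -0.004, 0.03], 0.06],
    [[0, 0, 0], [0, 0, 0.04], 0.06],
    [[0, 0, 0], [0, 0, 0.04], 0.06],
    [[0, 0, 0], [0, 0, 0.03], 0.06],
    [[0, 0, 0], [0, 0, 0.019], 0.06],
  ],
)

```text
time: 2.95
eef_pos: [0.4357, -0.0124, 0.1383]
tcp_rot: [0.98, -0.2, -0.001, 0.0]
contact_force: [0.3, 0.6, 0.4]
opening: 0.698
finger_force: 0.0
```

>>> drive_tool(
  moves=[
    [[0, 0, 0], [0, 0, 0], 0.06],
    [[0, 0, 0], [0, 0, 0], 0.06],
  ],
)

```text
time: 3.2
eef_pos: [0.4371, -0.0118, 0.1412]
tcp_rot: [0.98, -0.2, 0.001, 0.0]
contact_force: [-0.8, 1.1, 0.6]
opening: 0.699
finger_force: 0.0
```

```bash
python3 -c "
from h import *
plan([.436,-.0115,.14],-23,1)"
```

```text
t 3.2 pos [ 0.4371 -0.0118  0.1412] yaw -23.04 F [-0.8  1.1  0.6] open 0.699 ff 0.0
total turn [-0.     -0.0013 -0.0006] shift now-axes [-0.0012  0.0001  0.0012]
[[-0.0, -0.0013, -0.0006], [-0.0012, 0.0001, 0.0012]]
```

Close on it gently.

>>> drive_tool(
  moves=[
    [[0, 0, 0], [0, 0, 0], 0.03],
    [[0, 0, 0], [0, 0, 0], 0.02],
    [[0, 0, 0], [0, 0, 0], 0.005],
    [[0, 0, 0], [0, 0, 0], 0.005],
    [[0, 0, 0], [0, 0, 0], 0.005],
  ],
  grip_force=40,
)

```text
time: 3.82
eef_pos: [0.437, -0.0109, 0.1413]
tcp_rot: [0.98, -0.199, 0.001, 0.0]
contact_force: [-1.2, -1.0, 6.0]
opening: 0.253
finger_force: 40.7
```

>>> drive_tool(
  moves=[
    [[0, 0, 0], [0, 0, 0], 0.005],
    [[0, 0, 0], [0, 0, 0], 0.005],
  ],
)

```text
time: 4.08
eef_pos: [0.437, -0.0109, 0.1412]
tcp_rot: [0.98, -0.199, 0.001, 0.0]
contact_force: [-0.9, -1.0, 5.1]
opening: 0.253
finger_force: 40.7
```

```bash
python3 -c "
from h import *
plan([.4365,-.0115,.29],-23,5)"
```

```text
t 4.08 pos [ 0.437  -0.0109  0.1412] yaw -22.91 F [-0.9 -1.   5.1] open 0.253 ff 40.7
total turn [ 0.0003 -0.0015  0.0016] shift now-axes [ 0.      0.0008 -0.1488]
[[0.0001, -0.0003, 0.0003], [0.0, 0.0002, -0.0298]]
[[0.0001, -0.0003, 0.0003], [0.0, 0.0002, -0.0298]]
[[0.0001, -0.0003, 0.0003], [-0.0, 0.0002, -0.0298]]
[[0.0001, -0.0003, 0.0003], [-0.0, 0.0002, -0.0298]]
[[0.0001, -0.0003, 0.0003], [-0.0, 0.0001, -0.0298]]
```

>>> drive_tool(
  moves=[
    [[0, 0, 0], [0, 0, -0.015], 0.005],
    [[0, 0, 0], [0, 0, -0.03], 0.005],
    [[0, 0, 0], [0, 0, -0.04], 0.005],
    [[0, 0, 0], [0, 0, -0.04], 0.005],
    [[0, 0, 0], [0, 0, -0.025], 0.005],
  ],
)

```text
time: 4.7
eef_pos: [0.4365, -0.0104, 0.2928]
tcp_rot: [0.98, -0.199, 0.001, -0.0]
contact_force: [0.5, 0.5, -0.8]
opening: 0.254
finger_force: 39.9
```

```bash
python3 -c "
from h import *
plan([.5405,.244,.285],-23,8)"
```

```text
t 4.7 pos [ 0.4365 -0.0104  0.2928] yaw -22.92 F [ 0.5  0.5 -0.8] open 0.254 ff 39.9
total turn [-0.0011 -0.0023  0.0014] shift now-axes [-0.0033 -0.2748  0.0081]
[[-0.0001, -0.0003, 0.0002], [-0.0004, -0.0343, 0.001]]
[[-0.0001, -0.0003, 0.0002], [-0.0004, -0.0343, 0.001]]
[[-0.0001, -0.0003, 0.0002], [-0.0004, -0.0343, 0.001]]
[[-0.0001, -0.0003, 0.0002], [-0.0004, -0.0343, 0.001]]
[[-0.0001, -0.0003, 0.0002], [-0.0004, -0.0343, 0.001]]
[[-0.0001, -0.0003, 0.0002], [-0.0004, -0.0343, 0.001]]
[[-0.0001, -0.0003, 0.0002], [-0.0005, -0.0343, 0.001]]
[[-0.0001, -0.0003, 0.0002], [-0.0005, -0.0343, 0.001]]
```

>>> drive_tool(
  moves=[
    [[0, 0, 0], [0, -0.02, 0], 0.005],
    [[0, 0, 0], [-0.001, -0.035, 0], 0.005],
    [[0, 0, 0], [0, -0.035, 0], 0.005],
    [[0, 0, 0], [-0.001, -0.035, 0], 0.005],
    [[0, 0, 0], [0, -0.035, 0], 0.005],
  ],
)

```text
time: 5.32
eef_pos: [0.4966, 0.1389, 0.2903]
tcp_rot: [0.98, -0.199, -0.0, -0.0]
contact_force: [0.4, -0.4, -0.5]
opening: 0.254
finger_force: 39.9
```

>>> drive_tool(
  moves=[
    [[0, 0, 0], [0, -0.035, 0.002], 0.005],
    [[0, 0, 0], [0, -0.035, 0.002], 0.005],
    [[0, 0, 0], [-0.001, -0.03, 0.004], 0.005],
    [[0, 0, 0], [0, -0.015, 0], 0.005],
    [[0, 0, 0], [0, 0, 0], 0.005],
  ],
)

```text
time: 5.95
eef_pos: [0.5405, 0.2442, 0.2822]
tcp_rot: [0.98, -0.198, -0.0, 0.0]
contact_force: [1.3, 0.3, -0.3]
opening: 0.256
finger_force: 39.9
```

```bash
python3 -c "
from h import *
snap('wrist','w2',[(.5405,.244,7.1,.2,.14,.072),(.5405,.244,7.1,.23,.17,.006)])
plan([.5405,.244,.281],-23,1)"
```

```text
t 6.0 pos [0.5405 0.2435 0.2823] yaw -22.91 F [-0.5 -0.2 -1.4] open 0.254 ff 39.9
total turn [0.0008 0.0004 0.0016] shift now-axes [-0.0002 -0.0004  0.0013]
[[0.0008, 0.0004, 0.0016], [-0.0002, -0.0004, 0.0013]]
```

View pics/w2.png

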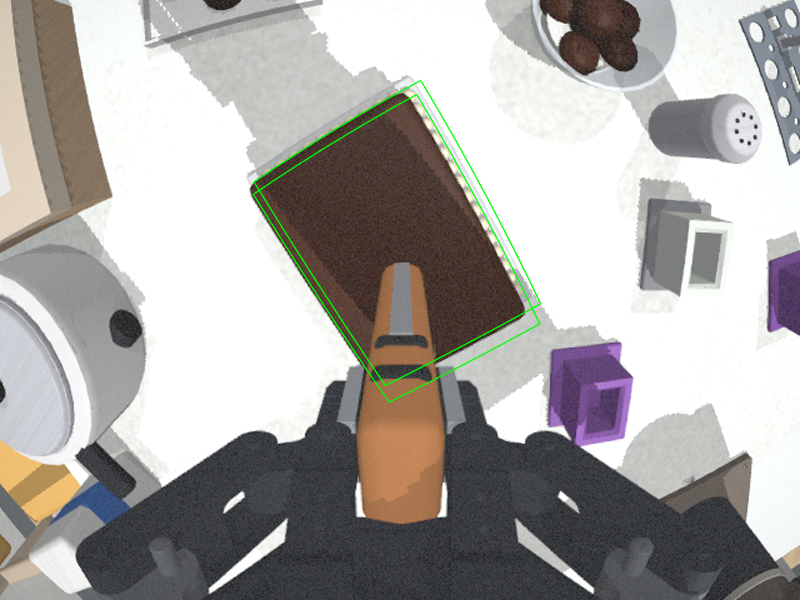

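The thermometer is held straight and the cake's far corner is near (405,85), about 10 px left of my overlay. I'll refine the cake pose with a silhouette fit over the four pictures.

```bash
cat > fit.py <<'E'
import cv2,pickle,numpy as np
from h import *
from scipy.optimize import minimize
d=pickle.load(open("cams.pkl","rb"))
V={"top":(d["top"],proj),"scene":(d["scene"],proj),"w1":(pickle.load(open("w1.pkl","rb")),wproj),"w2":(pickle.load(open("w2.pkl","rb")),wproj)}
def rect(lx,ly,r,zs):
    P=[]
    for sx,sy,a0 in((1,1,0),(-1,1,90),(-1,-1,180),(1,-1,270)):
        for a in np.radians(a0+np.linspace(0,90,5)):
            P.append((sx*(lx/2-r)+r*np.cos(a),sy*(ly/2-r)+r*np.sin(a)))
    P=np.array(P);P=np.concatenate([P[k*5:k*5+5] for k in range(4)])
    Q=np.concatenate([P+(np.roll(P,-1,0)-P)*t for t in(0,.25,.5,.75)])
    return np.concatenate([np.c_[Q,np.full(len(Q),z)] for z in zs])
M=rect(.2,.14,.01,(.025,.072))
res={}
for n,(c,pf) in V.items():
    im=cv2.GaussianBlur(c["image"],(3,3),0).astype(int)
    br=((im[...,0]<110)&(im[...,0]>im[...,2]+6)&(im[...,0]<3.6*im[...,2]+25)).astype(np.uint8)
    x0=np.array([.5405,.244,np.radians(7.1)])
    def hull(x):
        co,si=np.cos(x[2]),np.sin(x[2]);W=np.c_[M[:,:2]@[[co,si],[-si,co]]+x[:2],M[:,2]]
        return cv2.convexHull(np.float32(pf(c,W)))
    w=np.zeros(br.shape,np.uint8);cv2.fillConvexPoly(w,np.int32(hull(x0)),1);w=cv2.dilate(w,np.ones((25,25)))
    if n=="w2": w[190:,280:360]=0; w[280:]=0
    def cost(x):
        h=np.zeros(br.shape,np.uint8);cv2.fillConvexPoly(h,np.int32(hull(x)*16),255,cv2.LINE_AA,4)
        return (np.abs(h/255.-br)*w).sum()
    r=minimize(cost,x0,method="Nelder-Mead",options=dict(initial_simplex=[x0,x0+[.006,0,0],x0+[0,.006,0],x0+[0,0,.03]]))
    print(n,r.x[:2].round(4),np.degrees(r.x[2]).round(2),cost(x0).round(),r.fun.round())
E
python3 fit.py
```

```text
top [0.5437 0.2445] 7.39 266.0 162.0
scene [0.559  0.2485] 7.09 2251.0 1628.0
w1 [0.5461 0.2444] 7.42 4145.0 3451.0
w2 [0.5477 0.2502] 7.35 3251.0 1007.0
```

```bash
sed -i 's/br=.*/br=(cv2.medianBlur(c["image"].max(2),5)<THR[n]).astype(np.uint8)/; s/^res=.*/THR=dict(top=75,scene=80,w1=95,w2=95)/' fit.py; python3 fit.py; python3 -c "
from fit import V
import numpy as np
for n,(c,p) in V.items():
    q=p(c,np.array([[.54,.245,.072],[.54,.17,.045],[.44,.13,0]])).astype(int)
    print(n,[c['image'][v-2:v+3,u-2:u+3].mean((0,1)).astype(int).tolist() for u,v in q])
" | tail -4
```

```text
top [0.5456 0.247 ] 7.75 425.0 265.0
scene [0.5536 0.2479] 7.41 1340.0 392.0
w1 [0.5464 0.2447] 7.3 1644.0 1032.0
w2 [0.5473 0.2505] 7.27 3215.0 997.0
top [[25, 9, 5], [92, 85, 73], [145, 144, 142]]
scene [[37, 27, 24], [47, 42, 36], [133, 131, 125]]
w1 [[35, 21, 16], [20, 16, 15], [121, 122, 119]]
w2 [[40, 30, 29], [176, 175, 173], [217, 219, 219]]
```

```bash
cat > tiles.py <<'E'
from fit import *
def tile(n,x,y,w,W=400,H=300):
    c,pf=V[n];w=np.radians(w)
    im=np.clip(255*(c["image"][:,:,::-1]/255)**.6*1.15,0,255).astype(np.uint8)
    ctr=pf(c,np.array([[x,y,.05]]))[0];pts=[]
    R=np.array([[np.cos(w),np.sin(w)],[-np.sin(w),np.cos(w)]])
    f=1
    polys=[pf(c,np.c_[rect(lx,ly,r,(z,))[:20,:2]@R+[x,y],np.full(20,z)]) for lx,ly,r,z in((.2,.14,.006,.072),(.23,.17,.002,.006))]
    a=polys[1];ext=(a.max(0)-a.min(0))+12;mid=(a.max(0)+a.min(0))/2;f=min(W/ext[0],H/ext[1])
    A=np.array([[f,0,W/2-f*mid[0]],[0,f,H/2-f*mid[1]]])
    o=cv2.warpAffine(im,A,(W,H),flags=cv2.INTER_CUBIC)
    for p in polys: cv2.polylines(o,[np.int32((p@A[:,:2].T+A[:,2])*16)],True,(0,255,0),1,cv2.LINE_AA,4)
    cv2.putText(o,f"{n} {f:.2f}",(5,15),0,.5,(0,0,255));return o
t=[tile(n,.5455,.2465,7.4) for n in V]
cv2.imwrite("pics/tiles.png",np.vstack([np.hstack(t[:2]),np.hstack(t[2:])]))
E
python3 tiles.py >/dev/null
```

```text
(no output)
```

View pics/tiles.png

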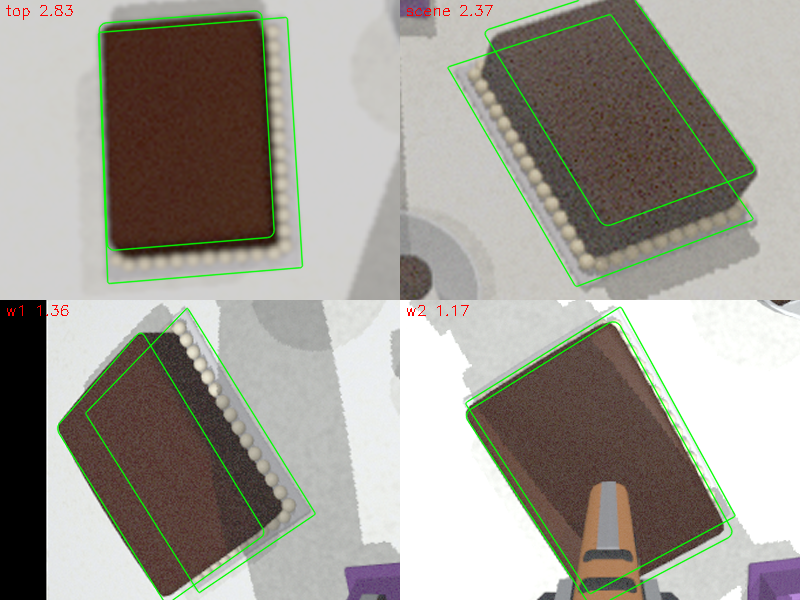

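The tiles agree to within about 3 mm with the cake at (0.545, 0.2465) and yaw 7.4°. I shift there and hold for two seconds.

```bash
python3 -c "
from h import *
plan([.545,.2465,.281],-22.9,1)"
```

```text
t 6.0 pos [0.5405 0.2435 0.2823] yaw -22.91 F [-0.5 -0.2 -1.4] open 0.254 ff 39.9
total turn [ 0.0008  0.0004 -0.0001] shift now-axes [ 0.003  -0.0045  0.0013]
[[0.0008, 0.0004, -0.0001], [0.003, -0.0045, 0.0013]]
```

>>> drive_tool(
  moves=[
    [[0, 0, 0], [0.003, -0.004, 0.001], 0.005],
    [[0, 0, 0], [0, 0, 0], 0.005],
    [[0, 0, 0], [0, 0, 0], 0.005],
    [[0, 0, 0], [0, 0, 0], 0.005],
    [[0, 0, 0], [0, 0, 0], 0.005],
  ],
)

```text
time: 6.62
eef_pos: [0.545, 0.2462, 0.2814]
tcp_rot: [0.98, -0.199, 0.0, -0.0]
contact_force: [-0.6, -0.5, -1.0]
opening: 0.255
finger_force: 39.9
```

>>> drive_tool(
  moves=[
    [[0, 0, 0], [0, 0, 0], 0.005],
    [[0, 0, 0], [0, 0, 0], 0.005],
    [[0, 0, 0], [0, 0, 0], 0.005],
    [[0, 0, 0], [0, 0, 0], 0.005],
    [[0, 0, 0], [0, 0, 0], 0.005],
  ],
)

```text
time: 7.25
eef_pos: [0.5451, 0.2463, 0.2813]
tcp_rot: [0.98, -0.199, 0.0, 0.0]
contact_force: [0.1, -0.4, -2.2]
opening: 0.252
finger_force: 39.9
```

>>> drive_tool(
  moves=[
    [[0, 0, 0], [0, 0, 0], 0.005],
    [[0, 0, 0], [0, 0, 0], 0.005],
    [[0, 0, 0], [0, 0, 0], 0.005],
    [[0, 0, 0], [0, 0, 0], 0.005],
    [[0, 0, 0], [0, 0, 0], 0.005],
  ],
)

```text
time: 7.88
eef_pos: [0.545, 0.2463, 0.2813]
tcp_rot: [0.98, -0.199, -0.0, 0.0]
contact_force: [0.2, -0.4, -1.3]
opening: 0.252
finger_force: 39.9
```

>>> drive_tool(
  moves=[
    [[0, 0, 0], [0, 0, 0], 0.005],
    [[0, 0, 0], [0, 0, 0], 0.005],
    [[0, 0, 0], [0, 0, 0], 0.005],
    [[0, 0, 0], [0, 0, 0], 0.005],
    [[0, 0, 0], [0, 0, 0], 0.005],
  ],
)

```text
time: 8.5
eef_pos: [0.5451, 0.2463, 0.2813]
tcp_rot: [0.98, -0.199, -0.0, 0.0]
contact_force: [0.3, -0.5, -1.3]
opening: 0.253
finger_force: 39.9
```

>>> drive_tool(
  moves=[
    [[0, 0, 0], [0, 0, 0], 0.005],
    [[0, 0, 0], [0, 0, 0], 0.005],
    [[0, 0, 0], [0, 0, 0], 0.005],
    [[0, 0, 0], [0, 0, 0], 0.005],
    [[0, 0, 0], [0, 0, 0], 0.005],
  ],
)

```text
time: 9.12
eef_pos: [0.5451, 0.2463, 0.2814]
tcp_rot: [0.98, -0.199, 0.0, -0.0]
contact_force: [1.2, 0.4, -0.3]
opening: 0.253
finger_force: 39.9
```

```bash
python3 -c "
from h import *
plan([.4365,-.011,.29],-22.95,9)"
```

```text
t 9.12 pos [0.5451 0.2463 0.2814] yaw -22.93 F [ 1.2  0.4 -0.3] open 0.253 ff 39.9
total turn [-0.0001 -0.      0.0004] shift now-axes [ 0.0003  0.2793 -0.0087]
[[-0.0, -0.0, 0.0], [0.0, 0.031, -0.001]]
[[-0.0, -0.0, 0.0], [0.0, 0.031, -0.001]]
[[-0.0, -0.0, 0.0], [0.0, 0.031, -0.001]]
[[-0.0, -0.0, 0.0], [0.0, 0.031, -0.001]]
[[-0.0, -0.0, 0.0], [0.0, 0.031, -0.001]]
[[-0.0, -0.0, 0.0], [0.0, 0.031, -0.001]]
[[-0.0, -0.0, 0.0], [0.0, 0.031, -0.001]]
[[-0.0, -0.0, 0.0], [0.0, 0.031, -0.001]]
[[-0.0, -0.0, 0.0], [0.0, 0.031, -0.001]]
```

>>> drive_tool(
  moves=[
    [[0, 0, 0], [0, 0.02, -0.004], 0.005],
    [[0, 0, 0], [0, 0.035, -0.004], 0.005],
    [[0, 0, 0], [0, 0.035, 0], 0.005],
    [[0, 0, 0], [0, 0.035, 0], 0.005],
    [[0, 0, 0], [0, 0.035, 0], 0.005],
  ],
)

```text
time: 9.75
eef_pos: [0.4817, 0.0972, 0.2897]
tcp_rot: [0.98, -0.199, 0.0, 0.0]
contact_force: [0.6, -0.2, -1.4]
opening: 0.255
finger_force: 39.9
```

>>> drive_tool(
  moves=[
    [[0, 0, 0], [0, 0.035, 0], 0.005],
    [[0, 0, 0], [0, 0.035, 0], 0.005],
    [[0, 0, 0], [0, 0.034, 0], 0.005],
    [[0, 0, 0], [0, 0.015, 0], 0.005],
    [[0, 0, 0], [0, 0, 0], 0.005],
  ],
)

```text
time: 10.38
eef_pos: [0.436, -0.0113, 0.2896]
tcp_rot: [0.98, -0.2, 0.0, -0.0]
contact_force: [-0.1, -0.1, -1.1]
opening: 0.256
finger_force: 40.0
```

>>> drive_tool(
  moves=[
    [[0, 0, 0], [0, 0, 0], 0.005],
  ],
)

```text
time: 10.5
eef_pos: [0.4365, -0.0102, 0.2894]
tcp_rot: [0.98, -0.199, 0.0, -0.0]
contact_force: [-0.1, 0.4, -0.8]
opening: 0.252
finger_force: 40.0
```

```bash
python3 -c "
from h import *
plan([.437,-.011,.1425],-22.95,5)"
```

```text
t 10.5 pos [ 0.4365 -0.0102  0.2894] yaw -22.91 F [-0.1  0.4 -0.8] open 0.252 ff 40.0
total turn [-0.0005 -0.0001  0.0007] shift now-axes [0.0008 0.0006 0.1469]
[[-0.0001, -0.0, 0.0001], [0.0002, 0.0001, 0.0294]]
[[-0.0001, -0.0, 0.0001], [0.0002, 0.0001, 0.0294]]
[[-0.0001, -0.0, 0.0001], [0.0002, 0.0001, 0.0294]]
[[-0.0001, -0.0, 0.0001], [0.0002, 0.0001, 0.0294]]
[[-0.0001, -0.0, 0.0001], [0.0002, 0.0001, 0.0294]]
```

>>> drive_tool(
  moves=[
    [[0, 0, 0], [0.001, 0.001, 0.02], 0.005],
    [[0, 0, 0], [0, 0, 0.035], 0.005],
    [[0, 0, 0], [0, 0, 0.03], 0.005],
    [[0, 0, 0], [0, 0, 0.02], 0.005],
    [[0, 0, 0], [0, 0, 0.016], 0.005],
  ],
)

```text
time: 11.12
eef_pos: [0.4369, -0.011, 0.1672]
tcp_rot: [0.98, -0.198, -0.001, -0.0]
contact_force: [0.1, -1.0, -1.4]
opening: 0.251
finger_force: 40.0
```

>>> drive_tool(
  moves=[
    [[0, 0, 0], [0, 0, 0.013], 0.005],
    [[0, 0, 0], [0, 0, 0.008], 0.005],
    [[0, 0, 0], [0, 0, 0.004], 0.005],
    [[0, 0, 0], [0, 0, 0], 0.005],
    [[0, 0, 0], [0, 0, 0], 0.005],
  ],
)

```text
time: 11.75
eef_pos: [0.4373, -0.0121, 0.1439]
tcp_rot: [0.98, -0.199, 0.001, 0.0]
contact_force: [0.2, -0.9, -0.7]
opening: 0.252
finger_force: 40.0
```

>>> drive_tool(
  moves=[
    [[0, 0, 0], [0, 0, 0.002], 0.005],
    [[0, 0, 0], [0, 0, 0], 0.005],
    [[0, 0, 0], [0, 0, 0], 0.03],
    [[0, 0, 0], [0, 0, 0], 0.045],
    [[0, 0, 0], [0, 0, 0], 0.055],
  ],
)

```text
time: 12.38
eef_pos: [0.437, -0.012, 0.1415]
tcp_rot: [0.98, -0.199, 0.0, 0.0]
contact_force: [-0.8, -0.4, -0.8]
opening: 0.636
finger_force: 0.0
```

>>> drive_tool(
  moves=[
    [[0, 0, 0], [0, 0, 0], 0.055],
    [[0, 0, 0], [0, 0, 0], 0.055],
    [[0, 0, 0], [0, 0, -0.02], 0.055],
    [[0, 0, 0], [0, 0, -0.04], 0.055],
    [[0, 0, 0], [0, 0, -0.05], 0.055],
  ],
)

```text
time: 13.0
eef_pos: [0.436, -0.0117, 0.2514]
tcp_rot: [0.98, -0.199, -0.001, -0.0]
contact_force: [1.2, -0.7, 0.1]
opening: 0.648
finger_force: 0.0
```

>>> drive_tool(
  moves=[
    [[0, 0, 0], [0, 0, -0.04], 0.055],
    [[0, 0, 0], [0, 0, 0], 0.055],
  ],
)

```text
time: 13.25
eef_pos: [0.4387, -0.0124, 0.2957]
tcp_rot: [0.98, -0.199, 0.004, 0.0]
contact_force: [-0.6, -0.1, -0.5]
opening: 0.646
finger_force: 0.0
```

```bash
python3 -c "
from h import *
snap('wrist','w3',[(.436,-.0115,-23,.038,.022,.177),(.436,-.0115,-23,.092,.078,.008),(.5585,-.243,6.7,.17,.11,.003),(.5585,-.243,6.7,.098,.014,.072)])
plan([.5585,-.243,.25],6.7,5)"
```

```text
t 13.3 pos [ 0.4375 -0.0121  0.2929] yaw -22.93 F [ 0.1 -0.4 -0.2] open 0.645 ff 0.0
total turn [ 4.000e-04 -3.700e-03 -5.171e-01] shift now-axes [0.2012 0.1656 0.0436]
[[0.0001, -0.0007, -0.1034], [0.0402, 0.0331, 0.0087]]
[[0.0001, -0.0007, -0.1034], [0.0366, 0.0371, 0.0087]]
[[0.0001, -0.0007, -0.1034], [0.0326, 0.0407, 0.0087]]
[[0.0001, -0.0007, -0.1034], [0.0282, 0.0438, 0.0086]]
[[0.0001, -0.0007, -0.1034], [0.0236, 0.0465, 0.0086]]
```

View pics/w3.png

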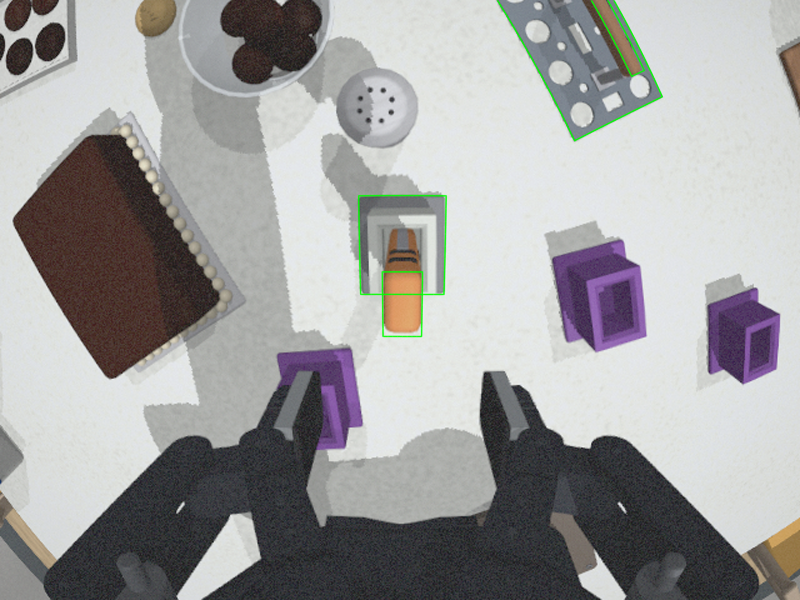

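The thermometer stands upright in its stand at (402,300), and the stencil overlay fits. On to the stencil.

>>> drive_tool(
  moves=[
    [[0, 0, -0.103], [0.04, 0.033, 0.0], 0.055],
    [[0, 0, -0.103], [0.037, 0.037, 0.005], 0.055],
    [[0, 0, -0.103], [0.033, 0.041, 0.012], 0.055],
    [[0, 0, -0.103], [0.028, 0.044, 0.012], 0.055],
    [[0, 0, -0.103], [0.024, 0.046, 0.012], 0.055],
  ],
)

```text
time: 13.92
eef_pos: [0.558, -0.2439, 0.2472]
tcp_rot: [0.998, 0.059, -0.002, -0.001]
contact_force: [0.8, -0.4, 0.3]
opening: 0.64
finger_force: 0.0
```

>>> drive_tool(
  moves=[
    [[0, 0, 0], [0, 0, 0], 0.055],
    [[0, 0, 0], [0, 0, 0], 0.055],
  ],
)

```text
time: 14.18
eef_pos: [0.5574, -0.2421, 0.2483]
tcp_rot: [0.998, 0.057, -0.001, -0.001]
contact_force: [-0.5, 0.8, 0.1]
opening: 0.644
finger_force: 0.0
```

```bash
python3 -c "
from h import *
snap('wrist','w4',[(.5585,-.243,6.7,.17,.11,.003),(.5585,-.243,6.7,.098,.014,.072)])
plan([.5585,-.243,.062],6.7,5)"
```

```text
t 14.22 pos [ 0.5576 -0.2417  0.2494] yaw 6.58 F [ 0.3  0.5 -0.1] open 0.646 ff 0.0
total turn [-0.0016  0.0015 -0.0021] shift now-axes [0.001  0.0017 0.1874]
[[-0.0003, 0.0003, -0.0004], [0.0002, 0.0003, 0.0375]]
[[-0.0003, 0.0003, -0.0004], [0.0002, 0.0003, 0.0375]]
[[-0.0003, 0.0003, -0.0004], [0.0002, 0.0003, 0.0375]]
[[-0.0003, 0.0003, -0.0004], [0.0002, 0.0003, 0.0375]]
[[-0.0003, 0.0003, -0.0004], [0.0002, 0.0003, 0.0375]]
```

View pics/w4.png

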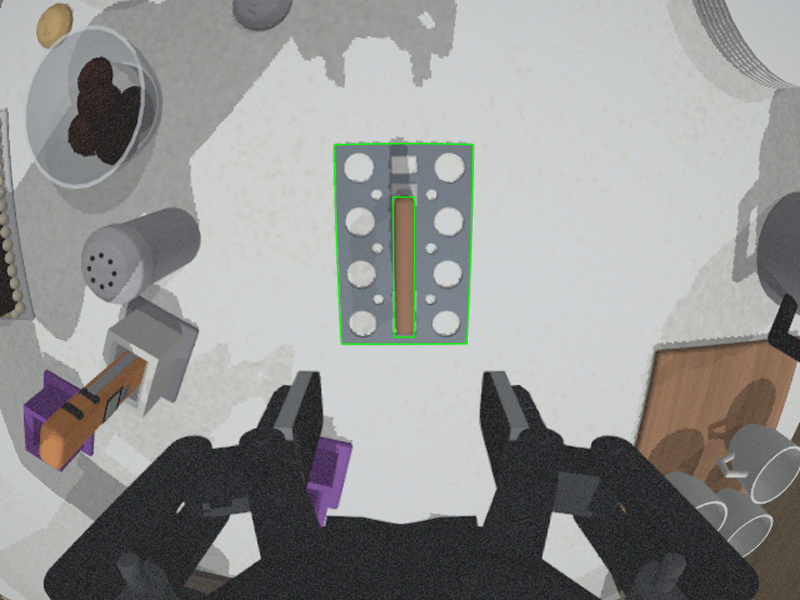

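The overlay matches the plate and handle to about a pixel. Descend.

>>> drive_tool(
  moves=[
    [[-0.001, 0.001, -0.002], [0.001, 0.001, 0.04], 0.055],
    [[0, 0, 0], [0, 0, 0.05], 0.055],
    [[0, 0, 0], [0, 0, 0.05], 0.055],
    [[0, 0, 0], [0, 0, 0.03], 0.055],
    [[0, 0, 0], [0, 0, 0.018], 0.055],
  ],
)

```text
time: 14.85
eef_pos: [0.5588, -0.2421, 0.0612]
tcp_rot: [0.998, 0.059, -0.0, -0.0]
contact_force: [0.1, -0.2, 0.2]
opening: 0.644
finger_force: 0.0
```

>>> drive_tool(
  moves=[
    [[0, 0, 0], [0, 0, 0], 0.055],
    [[0, 0, 0], [0, 0, 0], 0.055],
  ],
)

```text
time: 15.1
eef_pos: [0.5607, -0.2442, 0.0643]
tcp_rot: [0.998, 0.059, 0.002, 0.001]
contact_force: [-0.8, -0.1, 0.1]
opening: 0.642
finger_force: 0.0
```

```bash
python3 -c "
from h import *
plan([.5585,-.243,.06],6.7,1)"
```

```text
t 15.1 pos [ 0.5607 -0.2442  0.0643] yaw 6.71 F [-0.8 -0.1  0.1] open 0.642 ff 0.0
total turn [ 0.0031 -0.0036  0.0002] shift now-axes [-0.0021 -0.0015  0.0043]
[[0.0031, -0.0036, 0.0002], [-0.0021, -0.0015, 0.0043]]
```

>>> drive_tool(
  moves=[
    [[0, 0, 0], [-0.001, 0, 0.002], 0.055],
    [[0, 0, 0], [0, 0, 0], 0.055],
    [[0, 0, 0], [0, 0, 0], 0.055],
    [[0, 0, 0], [0, 0, 0], 0.03],
    [[0, 0, 0], [0, 0, 0], 0.015],
  ],
)

```text
time: 15.72
eef_pos: [0.5586, -0.2439, 0.0603]
tcp_rot: [0.998, 0.058, 0.0, 0.0]
contact_force: [0.5, -0.3, -0.3]
opening: 0.225
finger_force: 0.0
```

>>> drive_tool(
  moves=[
    [[0, 0, 0], [0, 0, 0], 0],
    [[0, 0, 0], [0, 0, 0], 0],
    [[0, 0, 0], [0, 0, 0], 0],
    [[0, 0, 0], [0, 0, 0], 0],
    [[0, 0, 0], [0, 0, 0], 0],
  ],
  grip_force=80,
)

```text
time: 16.35
eef_pos: [0.5587, -0.244, 0.0605]
tcp_rot: [0.998, 0.058, 0.001, 0.0]
contact_force: [-0.2, 0.0, 1.4]
opening: 0.148
finger_force: 79.4
```

```bash
python3 -c "
from h import *
plan([.5585,-.243,.30],6.7,5)"
```

```text
t 16.35 pos [ 0.5587 -0.244   0.0605] yaw 6.69 F [-0.2  0.   1.4] open 0.148 ff 79.4
total turn [ 0.0011 -0.0012 -0.0002] shift now-axes [ 2.000e-04 -7.000e-04 -2.395e-01]
[[0.0002, -0.0002, -0.0], [0.0, -0.0001, -0.0479]]
[[0.0002, -0.0002, -0.0], [0.0, -0.0002, -0.0479]]
[[0.0002, -0.0002, -0.0], [0.0, -0.0002, -0.0479]]
[[0.0002, -0.0002, -0.0], [0.0, -0.0002, -0.0479]]
[[0.0002, -0.0002, -0.0], [-0.0, -0.0002, -0.0479]]
```

>>> drive_tool(
  moves=[
    [[0, 0, 0], [0, 0, -0.02], 0],
    [[0, 0, 0], [0, 0, -0.045], 0],
    [[0, 0, 0], [0, 0, -0.055], 0],
    [[0, 0, 0], [0, 0, -0.055], 0],
    [[0, 0, 0], [0, 0, -0.045], 0],
  ],
)

```text
time: 16.98
eef_pos: [0.5581, -0.2437, 0.2835]
tcp_rot: [0.998, 0.058, 0.001, 0.001]
contact_force: [0.2, 0.3, -2.3]
opening: 0.153
finger_force: 78.9
```

>>> drive_tool(
  moves=[
    [[0, 0, 0], [0, 0, -0.02], 0],
    [[0, 0, 0], [0, 0, 0], 0],
  ],
)

```text
time: 17.23
eef_pos: [0.5585, -0.2439, 0.3015]
tcp_rot: [0.998, 0.058, 0.001, 0.001]
contact_force: [0.1, -0.2, -4.3]
opening: 0.151
finger_force: 78.9
```

```bash
python3 -c "
from h import *
plan([.545,.247,.30],7.4,13)"
```

```text
t 17.23 pos [ 0.5585 -0.2439  0.3015] yaw 6.69 F [ 0.1 -0.2 -4.3] open 0.151 ff 78.9
total turn [ 0.0026 -0.0028 -0.0124] shift now-axes [ 4.380e-02 -4.891e-01  4.000e-04]
[[0.0002, -0.0002, -0.001], [0.0034, -0.0376, 0.0]]
[[0.0002, -0.0002, -0.001], [0.0034, -0.0376, 0.0]]
[[0.0002, -0.0002, -0.001], [0.0034, -0.0376, 0.0]]
[[0.0002, -0.0002, -0.001], [0.0035, -0.0376, 0.0]]
[[0.0002, -0.0002, -0.001], [0.0035, -0.0376, 0.0001]]
[[0.0002, -0.0002, -0.001], [0.0035, -0.0376, 0.0001]]
[[0.0002, -0.0002, -0.001], [0.0036, -0.0376, 0.0001]]
[[0.0002, -0.0002, -0.001], [0.0036, -0.0376, 0.0001]]
[[0.0002, -0.0002, -0.001], [0.0037, -0.0376, 0.0001]]
[[0.0002, -0.0002, -0.001], [0.0037, -0.0376, 0.0001]]
[[0.0002, -0.0002, -0.001], [0.0037, -0.0376, 0.0001]]
[[0.0002, -0.0002, -0.001], [0.0038, -0.0376, 0.0001]]
[[0.0002, -0.0002, -0.001], [0.0038, -0.0376, 0.0001]]
```

>>> drive_tool(
  moves=[
    [[0, 0, -0.001], [0.002, -0.018, 0], 0],
    [[0, 0, -0.001], [0.003, -0.036, 0], 0],
    [[0, 0, -0.001], [0.004, -0.04, 0], 0],
    [[0, 0, -0.001], [0.003, -0.04, 0], 0],
    [[0, 0, -0.001], [0.004, -0.04, 0], 0],
  ],
)

```text
time: 17.85
eef_pos: [0.5519, -0.0664, 0.2968]
tcp_rot: [0.998, 0.061, -0.002, -0.001]
contact_force: [1.0, 1.1, -2.6]
opening: 0.151
finger_force: 78.8
```

>>> drive_tool(
  moves=[
    [[0, 0, -0.001], [0.003, -0.04, 0], 0],
    [[0, 0, -0.001], [0.004, -0.04, 0], 0],
    [[0, 0, -0.001], [0.003, -0.04, 0], 0],
    [[0, 0, -0.001], [0.004, -0.04, 0], 0],
    [[0, 0, -0.001], [0.004, -0.04, 0], 0],
  ],
)

```text
time: 18.48
eef_pos: [0.5447, 0.1339, 0.2967]
tcp_rot: [0.998, 0.064, -0.002, 0.0]
contact_force: [0.6, -0.0, -2.6]
opening: 0.146
finger_force: 78.8
```

>>> drive_tool(
  moves=[
    [[0, 0, -0.001], [0.003, -0.04, 0], 0],
    [[0, 0, -0.001], [0.004, -0.04, 0], 0],
    [[0, 0, 0], [0.003, -0.025, 0], 0],
    [[0, 0, 0], [0, -0.01, 0], 0],
    [[0, 0, 0], [0, 0, 0], 0],
  ],
)

```text
time: 19.1
eef_pos: [0.5409, 0.2473, 0.2981]
tcp_rot: [0.998, 0.065, -0.001, 0.001]
contact_force: [0.2, -0.8, -3.0]
opening: 0.15
finger_force: 78.8
```

```bash
python3 -c "
from h import *
plan([.545,.247,.19],7.4,3)"
```

```text
t 19.1 pos [0.5409 0.2473 0.2981] yaw 7.45 F [ 0.2 -0.8 -3. ] open 0.15 ff 78.8
total turn [0.0018 0.0023 0.0009] shift now-axes [0.0043 0.0006 0.108 ]
[[0.0006, 0.0008, 0.0003], [0.0014, 0.0002, 0.036]]
[[0.0006, 0.0008, 0.0003], [0.0014, 0.0002, 0.036]]
[[0.0006, 0.0008, 0.0003], [0.0014, 0.0003, 0.036]]
```

>>> drive_tool(
  moves=[
    [[0.001, 0.001, 0], [0.002, 0, 0.02], 0],
    [[0.001, 0.001, 0], [0.002, 0, 0.04], 0],
    [[0, 0, 0], [0, 0, 0.035], 0],
    [[0, 0, 0], [0, 0, 0.025], 0],
    [[0, 0, 0], [0, 0, 0.015], 0],
  ],
)

```text
time: 19.73
eef_pos: [0.5451, 0.2461, 0.1616]
tcp_rot: [0.998, 0.064, -0.001, -0.0]
contact_force: [0.1, 0.4, -2.3]
opening: 0.149
finger_force: 78.8
```

>>> drive_tool(
  moves=[
    [[0, 0, 0], [0, 0, 0.006], 0],
    [[0, 0, 0], [0, 0, 0], 0],
    [[0, 0, 0], [0, 0, 0], 0],
    [[0, 0, 0], [0, 0, 0], 0],
  ],
)

```text
time: 20.23
eef_pos: [0.5469, 0.2478, 0.1601]
tcp_rot: [0.998, 0.064, 0.003, -0.001]
contact_force: [0.4, -0.5, -2.3]
opening: 0.148
finger_force: 78.8
```

```bash
cat > last.py <<'E'
from h import *
from plant import ctrl
import cv2,pickle
s=ctrl.get_state();p=s["eef_pos"];x=Ro.from_quat(s["tcp_rot"]).as_matrix()[:,0];yaw=np.arctan2(x[1],x[0])
t=[]
for n in("wrist","scene","top"):
    c=ctrl.read_camera(n);pickle.dump(c,open(f"last_{n}.pkl","wb"));pf=wproj if n=="wrist" else proj
    def box(cx,cy,w,lx,ly,z):
        e=np.array([(a,b) for a,b in((-1,-1),(1,-1),(1,1),(-1,1))]);e=np.concatenate([e+(np.roll(e,-1,0)-e)*k for k in(0,)])
        e=np.concatenate([np.linspace(e[i],e[(i+1)%4],8)[:-1] for i in range(4)])*[lx/2,ly/2]
        return pf(c,np.c_[e@[[np.cos(w),np.sin(w)],[-np.sin(w),np.cos(w)]]+[cx,cy],np.full(len(e),z)])
    st=box(p[0]-.0002,p[1]+.001,yaw,.17,.11,p[2]-.0575);ck=box(.545,.2465,np.radians(7.4),.2,.14,.072);bd=box(.545,.2465,np.radians(7.4),.23,.17,.006)
    W,H=(400,300) if n!="wrist" else (800,300)
    if n=="wrist":W,H=400,600
    a=np.r_[bd,ck];ext=a.max(0)-a.min(0)+14;mid=(a.max(0)+a.min(0))/2;f=min(W/ext[0],H/ext[1])
    A=np.array([[f,0,W/2-f*mid[0]],[0,f,H/2-f*mid[1]]])
    im=np.clip(255*(c["image"][:,:,::-1]/255)**.6*1.15,0,255).astype(np.uint8)
    o=cv2.warpAffine(im,A,(W,H),flags=cv2.INTER_CUBIC)
    for q,col in((st,(255,255,0)),(ck,(0,255,0)),(bd,(0,255,0))): cv2.polylines(o,[np.int32((q@A[:,:2].T+A[:,2])*16)],True,col,1,cv2.LINE_AA,4)
    cv2.putText(o,f"{n} {f:.2f}",(5,15),0,.5,(0,0,255));t.append(o)
cv2.imwrite("pics/last.png",np.hstack([t[0],np.vstack(t[1:])]))
plan([.545,.2465,.1425],7.4,1)
E
python3 last.py
```

```text
t 20.38 pos [0.5465 0.2477 0.1594] yaw 7.39 F [ 0.3  0.4 -3.2] open 0.15 ff 78.8
total turn [-0.0011 -0.004  -0.0002] shift now-axes [-0.0017  0.001   0.0169]
[[-0.0011, -0.004, -0.0002], [-0.0017, 0.001, 0.0169]]
```

View pics/last.png

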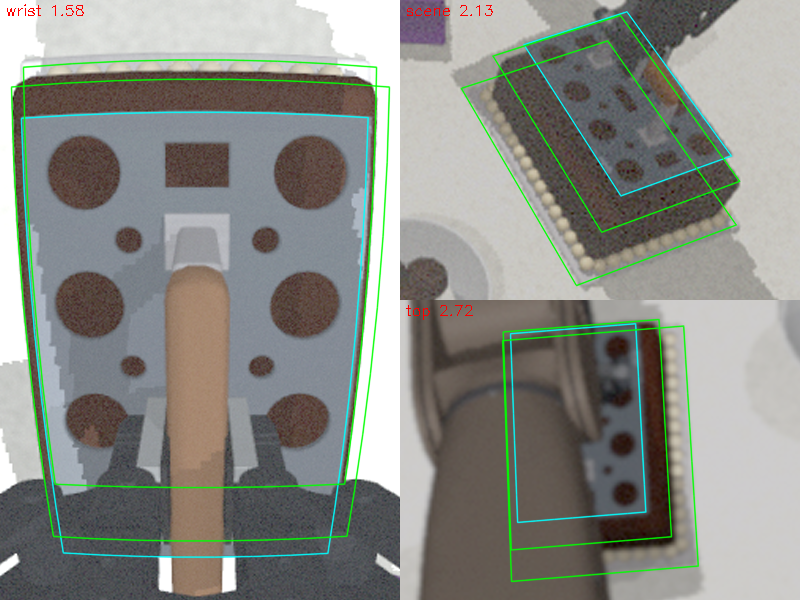

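The plate is level and lies inside the cake outline, with equal side margins in the wrist tile (13→22 on the left, 367→376 on the right). I'll check the fore-aft centring numerically, edge against edge within each picture.

Run:
```python
import pickle
from h import *
import cv2
from scipy.ndimage import map_coordinates
P=np.array([.5463,.2487]);w=np.radians(7.4);ex=np.array([np.cos(w),np.sin(w)]);ey=np.array([-np.sin(w),np.cos(w)])
def prof(n,axis,sgn,offs,z,lo,hi,pf):
    c=pickle.load(open(f"last_{n}.pkl","rb"));g=c["image"].astype(float);s=np.arange(lo,hi,.001);acc=0
    for o in offs:
        a,b=(ex,ey) if axis=="x" else (ey,ex)
        X=np.c_[P+np.outer(sgn*s,a)+o*b,np.full(len(s),z)];q=pf(c,X)
        acc=acc+np.array([map_coordinates(g[...,k],[q[:,1],q[:,0]],order=1) for k in range(3)])
    acc/=len(offs)
    print(n,axis,sgn,"z",z);print(" ".join(f"{int(1000*a)}:{int(v.max())}/{int(v[0]-v[2])}" for a,v in zip(s,acc.T)))
mid=np.linspace(-.004,.004,9)
prof("wrist","x",1,np.r_[mid-.014,mid+.014],.072,.07,.115,wproj)
prof("wrist","y",1,mid+.06,.072,.04,.09,wproj)
prof("wrist","y",-1,mid+.06,.072,.04,.09,wproj)
prof("scene","x",-1,mid-.066,.072,.08,.115,proj)
prof("top","x",1,mid-.045,.072,.07,.115,proj)
```

```text
wrist x 1 z 0.072
70:69/-7 71:69/-8 72:70/-8 73:69/-8 74:70/-8 75:75/-10 76:85/-14 77:85/-14 78:85/-14 79:85/-14 80:85/-14 81:84/-14 82:84/-14 83:85/-14 84:85/-14 85:85/-14 86:84/-14 87:41/11 88:39/16 89:39/16 90:38/17 91:38/16 92:39/17 93:38/17 94:38/15 95:38/16 96:37/16 97:36/15 98:34/16 99:35/16 100:33/16 101:36/13 102:124/18 103:144/17 104:142/13 105:136/5 106:140/-4 107:138/-4 108:131/-4 109:156/1 110:158/1 111:159/1 112:160/2 113:159/2 114:159/1
wrist y 1 z 0.072
40:33/14 41:32/14 42:34/15 43:34/15 44:36/15 45:35/15 46:37/17 47:36/17 48:36/17 49:35/17 50:37/16 51:37/16 52:41/11 53:43/8 54:51/0 55:73/-12 56:81/-14 57:83/-14 58:83/-14 59:83/-15 60:84/-14 61:84/-15 62:84/-15 63:83/-14 64:53/5 65:43/20 66:41/20 67:40/19 68:114/7 69:214/1 70:213/2 71:210/2 72:210/2 73:212/2 74:214/2 75:215/2 76:215/2 77:215/2 78:214/2 79:215/2 80:216/2 81:225/0 82:229/0 83:229/1 84:228/1 85:228/1 86:227/1 87:227/1 88:228/1 89:228/1
wrist y -1 z 0.072
40:34/15 41:36/16 42:37/17 43:37/17 44:38/17 45:38/17 46:39/17 47:38/17 48:38/16 49:37/17 50:37/16 51:39/17 52:37/16 53:38/15 54:44/11 55:53/7 56:62/-6
[... 367 characters left out ...]
3/4 83:34/5 84:34/4 85:32/5 86:30/5 87:31/6 88:34/5 89:36/4 90:38/3 91:45/3 92:57/5 93:69/7 94:79/7 95:84/6 96:88/6 97:90/6 98:90/6 99:90/6 100:90/7 101:91/7 102:94/7 103:100/7 104:108/7 105:118/7 106:128/8 107:133/8 108:134/8 109:134/8 110:134/8 111:134/8 112:134/8 113:134/8 114:133/8
top x 1 z 0.072
70:34/-3 71:31/-2 72:29/-1 73:27/0 74:26/0 75:25/0 76:25/0 77:25/0 78:25/0 79:26/0 80:26/-1 81:28/-2 82:31/-3 83:34/-4 84:36/-5 85:38/-6 86:40/-6 87:41/-7 88:42/-7 89:42/-7 90:43/-8 91:42/-8 92:41/-7 93:40/-6 94:37/-3 95:35/-1 96:38/1 97:48/3 98:59/5 99:70/5 100:80/5 101:88/5 102:92/5 103:96/5 104:98/5 105:98/5 106:99/5 107:99/5 108:99/5 109:99/5 110:99/5 111:100/5 112:100/5 113:100/5 114:100/5
```

Run:
```python
import pickle
from h import *
from scipy.ndimage import map_coordinates
P=np.array([.5463,.2487]);w=np.radians(7.4);ex=np.array([np.cos(w),np.sin(w)]);ey=np.array([-np.sin(w),np.cos(w)])
def prof(n,sgn,offs,z,lo,hi,pf):
    c=pickle.load(open(f"last_{n}.pkl","rb"));g=c["image"].astype(float);s=np.arange(lo,hi,.001);acc=0
    for o in offs:
        q=pf(c,np.c_[P+np.outer(sgn*s,ex)+o*ey,np.full(len(s),z)])
        acc=acc+np.array([map_coordinates(g[...,k],[q[:,1],q[:,0]],order=1) for k in range(3)])
    acc/=len(offs)
    print(n,sgn,"z",z," ".join(f"{round(1000*a)}:{int(v.max())}/{int(v[0]-v[2])}" for a,v in zip(s,acc.T)))
m=np.linspace(-.004,.004,9)
zt=.1594-.0605+.003
prof("wrist",1,np.r_[m-.014,m+.014],zt,.076,.094,wproj)
prof("top",1,m-.043,zt,.076,.094,proj)
prof("scene",-1,m-.047,zt,.076,.094,proj)
prof("scene",1,m-.047,zt,.076,.094,proj)
```

```text
wrist 1 z 0.10189999999999999 76:83/-13 77:85/-14 78:85/-14 79:85/-14 80:84/-14 81:85/-14 82:85/-14 83:84/-14 84:85/-14 85:84/-14 86:42/12 87:38/16 88:39/16 89:38/17 90:38/17 91:38/16 92:38/16 93:38/17
top 1 z 0.10189999999999999 76:29/-3 77:34/-4 78:38/-6 79:40/-6 80:42/-7 81:42/-7 82:40/-6 83:38/-5 84:37/-3 85:36/0 86:42/1 87:54/3 88:66/4 89:76/4 90:84/5 91:91/5 92:94/5 93:97/5
scene -1 z 0.10189999999999999 76:48/-4 77:48/-5 78:47/-6 79:46/-6 80:46/-4 81:46/-3 82:47/-3 83:50/-2 84:55/0 85:63/0 86:73/1 87:83/3 88:90/5 89:96/6 90:102/8 91:110/8 92:121/8 93:130/8
scene 1 z 0.10189999999999999 76:44/-7 77:44/-5 78:43/-4 79:45/-5 80:48/-6 81:47/-6 82:44/-5 83:42/-4 84:39/-3 85:34/-1 86:27/0 87:26/3 88:28/4 89:28/5 90:25/6 91:24/6 92:25/8 93:25/10
```

>>> drive_tool(
  moves=[
    [[0, 0, 0], [0.001, 0, 0.004], 0],
    [[0, 0, 0], [0, 0, 0.004], 0],
    [[0, 0, 0], [0, 0, 0.004], 0],
    [[0, 0, 0], [0, 0, 0.003], 0],
    [[0, 0, 0], [0, 0, 0.001], 0],
  ],
)

```text
time: 21.0
eef_pos: [0.5471, 0.2477, 0.1424]
tcp_rot: [0.998, 0.064, 0.001, -0.001]
contact_force: [0.9, -0.5, -2.1]
opening: 0.149
finger_force: 78.8
```

>>> drive_tool(
  moves=[
    [[0, 0, 0], [0, 0, 0], 0],
    [[0, 0, 0], [0, 0, 0], 0],
    [[0, 0, 0], [0, 0, 0], 0],
    [[0, 0, 0], [0, 0, 0], 0],
    [[0, 0, 0], [0, 0, 0], 0],
  ],
)

```text
time: 21.62
eef_pos: [0.5473, 0.2477, 0.1429]
tcp_rot: [0.998, 0.064, 0.001, -0.001]
contact_force: [0.2, -0.6, -3.2]
opening: 0.149
finger_force: 78.8
```

```bash
python3 -c "
from h import *
plan([.548,.2484,.1425],7.4,1)"
```

```text
t 21.62 pos [0.5473 0.2477 0.1429] yaw 7.38 F [ 0.2 -0.6 -3.2] open 0.149 ff 78.8
total turn [-0.001  -0.0031 -0.0004] shift now-axes [ 0.0008 -0.0006  0.0004]
[[-0.001, -0.0031, -0.0004], [0.0008, -0.0006, 0.0004]]
```

>>> drive_tool(
  moves=[
    [[-0.001, -0.002, 0], [0.001, -0.001, 0], 0],
    [[0, 0, 0], [0, 0, 0], 0],
    [[0, 0, 0], [0, 0, 0], 0],
    [[0, 0, 0], [0, 0, 0], 0],
    [[0, 0, 0], [0, 0, 0], 0],
  ],
)

```text
time: 22.25
eef_pos: [0.5481, 0.2489, 0.1429]
tcp_rot: [0.998, 0.064, 0.0, -0.0]
contact_force: [-0.4, -0.6, -2.7]
opening: 0.149
finger_force: 78.8
```

>>> drive_tool(
  moves=[
    [[0, 0, 0], [0, 0, 0], 0],
    [[0, 0, 0], [0, 0, 0], 0],
    [[0, 0, 0], [0, 0, 0], 0],
    [[0, 0, 0], [0, 0, 0], 0],
    [[0, 0, 0], [0, 0, 0], 0],
  ],
)

```text
time: 22.88
eef_pos: [0.5482, 0.2489, 0.1429]
tcp_rot: [0.998, 0.064, 0.0, -0.0]
contact_force: [-0.7, -0.5, -2.3]
opening: 0.151
finger_force: 78.8
```

```bash
python3 -c "
from h import *
from plant import ctrl
plan([.548,.2484,.1425],7.4,1)
print(ctrl.sign_off())"
```

```text
t 22.88 pos [0.5482 0.2489 0.1429] yaw 7.38 F [-0.7 -0.5 -2.3] open 0.151 ff 78.8
total turn [ 0.     -0.001  -0.0003] shift now-axes [-0.0002  0.0004  0.0004]
[[0.0, -0.001, -0.0003], [-0.0002, 0.0004, 0.0004]]
the job is handed in; nothing more can be done
None
```

The job is handed in at 22.9 s, with no verdict returned: the thermometer was held about 8 cm over the cake for 2.5 s and is back upright in its stand, and the arm holds the stencil level about 1 cm above the cake, centred to within about 3 mm by my camera estimate.

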